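Set the height stop to the bell and lock it

TASK

The stainless bell cylinder stands in one of the two height gauges on the shelf. Push that gauge's stop down by its orange button until the black foot rests on top of the bell, without pressing hard, and then lock it by swinging the same gauge's clamp lever round, by its yellow knob, as far as it goes. Leave the bell standing where it is, and leave the other gauge and all the other toys alone.

Things in the scene. Friction and masses are not known exactly. Their poses are not given: they have to be found in the camera images.
- bell_gauge: The height gauge that holds the bell, fixed to the shelf: aluminium base plate 170 x 110 x 12 mm, with an upright steel post (16 mm thick, top 190 mm above the shelf) on it. Origin on the shelf under the plate, z up. In its frame the post stands at x = +55 mm, y = 0, and the stop's foot and button lie at x = -30 mm, y = 0, on an arm that slides up and down the post. The clamp lever pivots about a vertical axis at x = +55 mm, y = +30 mm; it rides up and down with the stop.
- bell: Stainless bell cylinder, 46 mm in diameter, 70 mm high, about 0.3 kg, standing loose on the gauge's base plate under the foot. Origin at the centre of its underside, z up.
- bell_stop (a point): Centre of the top face of the orange press button (40 mm in diameter) on the stop of the bell's gauge. The underside of the black foot (28 mm in diameter) is 43 mm straight below it while the foot hangs free. The stop slides down when pushed with about 4 N, stays where it is left, and starts with its foot about 28 to 58 mm above the bell.
- bell_foot: Black spring foot under the stop of the bell's gauge, 28 mm in diameter. Origin at the centre of its underside, z up. Once it rests on the bell it gives way into the stop by up to 7 mm, rising by about 1.2 N per mm, and is then solid.
- bell_knob (a point): Centre of the upright yellow knob (18 mm in diameter, 28 mm high) at the end of the black clamp lever of the bell's gauge, 85 mm from the lever's pivot. It sits on the lever, whose top face is 14 mm below this point, and 1 mm below the height of the button's top face.
- bell_clamp (a joint): Clamp lever of the bell's gauge, rad: 0 = fully open (the lever points along the gauge's +y, away from the post; at v its knob lies from the pivot at -85 sin v, +85 cos v mm in the gauge's x, y), growing anticlockwise seen from above as the knob swings towards the gauge's -x, 1.2 = end stop, locked. It starts between 0 and 0.2, needs about 1 N at the knob and stays where it is left.
- prism_knob (a point): The same yellow clamp knob on the other, identical gauge, which holds the prism: not to be moved (neither its stop nor its lever).
- prism: Pale blue clear acrylic six-sided prism block, 52 mm across, 55 mm high, in the other gauge. Bystander. Origin at the centre of its underside.
- ring: Mint hard silicone ring, 110 mm in diameter, 18 mm high, lying flat. Bystander. Origin at the centre of its underside.
- clacker: Cherry wood clacker, 170 mm long, 55 mm wide, 26 mm high, lying flat. Bystander. Origin on the shelf under it, x along its length.
- box: Grey plastic box with a closed spring clip lid, 84 x 114 x 60 mm. Bystander. Origin at the centre of its underside.
Mind the look-alikes: they are no part of the job. Several things have the shape of the bell; the one meant has the colours described above.

How it is judged:
By the outcome, as a careful person would: the job done as asked, in the order asked, and still so for the second after the job is handed in, with the robot touching nothing.
It also fails if it takes over 42 s, if anything falls off the work surface, if the arm or the gripper's body presses on something with over 40 N, if the wrist force passes 120 N, or if a joint passes its speed limit or range.

ROBOT

A 7-joint arm with a two-finger parallel gripper is mounted at the origin on the work surface. World frame = base frame: x ahead of the robot, y to its left, z up, the work surface at z = 0. Lengths are in mm, angles in rad, forces in N, time in s.
With the tool pointing down it reaches from about 350 to 900 mm from the base axis. Payload 8.1 kg.
Tool frame: the origin (TCP) lies at the very end of the fingers, on their centre line; the grasp point (between the pads) lies 19 mm behind it; x points along the fingers, y is the direction in which the jaws open and shut, and the axes are right-handed (so a half turn about x gives the same grasp; the last joint's range is limited). The gripper opens to 85 mm and grips with 20 to 120 N. Pads are 22 mm wide; open, the fingers measure 114 mm over their backs; the gripper's body (76 mm by 85 mm) begins 54 mm behind the grasp point. The pads swing forward as they close: fully open they stand 13 mm farther back than shut.
Start: joints at [-1.255, 0.434, 0.025, 1.573, -0.012, 1.134, -0.075], TCP at [254.193, 570.988, 231.323] pointing down, gripper open.
Joint ranges: [-2.62, 2.62], [-0.44, 2.09], [-1.27, 1.32], [0.08, 2.57], [-1.32, 4.46], [0.12, 2], [-2.74, 2.74]. Speed limits (rad/s): [2.22, 2.22, 3.01, 3.01, 3.14, 3.14, 3.14].

INTERFACE

Orientations are given as a unit quaternion [x, y, z, w].
In Python, from plant import robot gives the robot as it stands.
- The arm moves only by the tool move_arm, never from a script. Its argument "steps" is text: rows parted by semicolons, each of 7 numbers parted by spaces: the closure, from 0 (fully open) to 1 (shut), then the shift along the tool's x, y, z in mm, then the turn, a rotation vector about the tool's x, y, z in rad. A call has 1 to 20 rows; each row shifts and turns the commanded pose from where the row before left it, along the tool's axes as they then stand; what a row does not reach is not made up. A row lasts 1/12 s, in which the tool goes at most 41.7 mm and 7.16 degrees, less where a joint would pass 70% of its speed; a pose out of reach is approached as far as the arm can. A call is refused whole if a number of a shift passes 41.7 or a number of a turn 0.125, either way. A call with a gripper value outside its range is refused whole. The fingers move at their own pace and stop on an object; the grip force is fixed at half the most. Time passes only in rows, so rows that do not move let the fingers close. It gives the time, the measured TCP pose, the force and the opening at its end, in the units of the state.
- robot.get_state(): the state, without advancing time (a new reading comes with each control period).
- robot.get_image(name): name is "scene" or "top"; returns a dict with "img" (400x640x3 uint8, red, green, blue), "K" (3x3 intrinsics, pixels), "pose" (4x4, takes a point from camera to world coordinates). Camera axes: x right, y down, z forward; pixel columns grow to the right and rows downward; lengths in mm; the calibration is good to about 2 mm. A picture is of the moment at which its call begins. There is no depth.
- robot.job_done(): hands the job in, once; it reports no verdict.
The state is a dict: "time_s": time; "joint_pos": joint angles; "qd": joint speeds; "joint_efforts": joint torques, N m; "tcp_pos": TCP position; "tcp_rot": TCP orientation; "ft_force": force on the tool from outside, world axes, zero at the start; "moment": the same for the moment, N m; "gripper_width": opening from 0.0 (shut) to 1.0 (fully open).
Only numpy, scipy, OpenCV 4.12 (cv2) and the standard library are available. Lean on these libraries where they do the work, as an engineer would, in place of code of your own. Each camera call takes 0.05 s, during which the arm holds its last target.

## Working session

There is one attempt and no reset: what is moved stays moved. The work goes in short steps, Python scripts to look and compute and a tool call to move; the robot and the scene stay as the last step left them, time stands still between calls to the robot, and variables do not carry over. Pictures are saved under pics/ and viewed, and the job is handed in when it is done.

Besides the shell and the picture viewer there is one more tool, called as name(argument=value, ...) on one line, values as JSON. move_arm: Moves the arm, as the interface text tells. Its arguments: {"type":"object","properties":{"steps":{"type":"string"}},"required":["steps"]}

```bash
mkdir -p pics; ls; python3 - <<'E'
from plant import robot
import cv2,numpy as np
s=robot.get_state();print(s)
for n in("scene","top"):
    d=robot.get_image(n);cv2.imwrite(f"pics/{n}0.png",d["img"][:,:,::-1]);print(n,d["K"],d["pose"]);np.savez(f"{n}0.npz",**d)
E
```

```text
pics
{'time_s': 0.0, 'joint_pos': array([-1.25460158,  0.43520432,  0.02500392,  1.5741005 , -0.01162242,
        1.13402845, -0.07508485]), 'qd': array([-0.00029205, -0.00013769,  0.00014006, -0.00016094, -0.00026384,
       -0.00117505,  0.00045452]), 'joint_efforts': array([ 2.45279971e-04, -6.70463777e+01,  1.02481976e+00, -3.16231692e+01,
        1.54097658e-02,  1.21947419e-02, -2.34232465e-05]), 'tcp_pos': array([254.01433071, 570.48692956, 230.53661402]), 'tcp_rot': array([ 0.14645881,  0.69172351, -0.14757816,  0.69158448]), 'ft_force': array([ 0.24225359, -0.43438171, -0.55335083]), 'moment': array([-0.01950358,  0.03371967,  0.00064185]), 'gripper_width': 1.0055009482164698}
scene [[508.688972     0.         316.5032202 ]
 [  0.         508.688972   198.76412455]
 [  0.           0.           1.        ]] [[ 8.57654612e-01  3.13638331e-01 -4.07504066e-01  1.06286156e+03]
 [ 5.14180971e-01 -5.33565454e-01  6.71510116e-01 -7.99615553e+02]
 [-6.81877983e-03 -7.85454584e-01 -6.18881734e-01  8.03481617e+02]
 [ 0.00000000e+00  0.00000000e+00  0.00000000e+00  1.00000000e+00]]
top [[510.4793126    0.         322.44126967]
 [  0.         510.4793126  200.76630952]
 [  0.           0.           1.        ]] [[ 3.87324749e-02 -9.76973149e-01  2.09817209e-01  4.25110008e+02]
 [-9.99235040e-01 -3.67343063e-02  1.34136528e-02 -4.62332185e+01]
 [-5.39728898e-03 -2.10176251e-01 -9.77648614e-01  1.08261953e+03]
 [ 0.00000000e+00  0.00000000e+00  0.00000000e+00  1.00000000e+00]]
```

View pics/scene0.png

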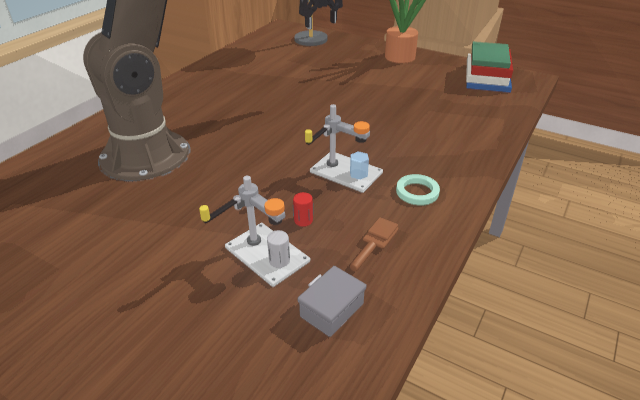

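View pics/top0.png

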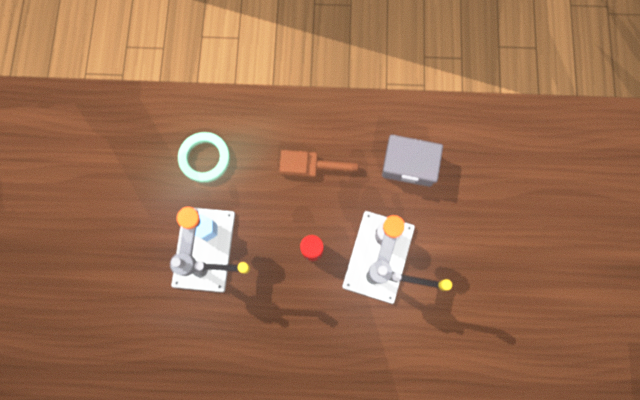

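The bell gauge is the one on the right in the top view, with its button near (394,227) and knob near (446,285). In the scene view its button is near (274,207) and its knob near (205,213). The prism gauge is the other one. A red bell look-alike stands between them, and the arm is out of both views.

```bash
cat > h.py <<'E'
import cv2,numpy as np
def load(t): return {n:dict(np.load(f"{n}{t}.npz")) for n in("scene","top")}
def snap(t):
    from plant import robot
    for n in("scene","top"):
        d=robot.get_image(n);cv2.imwrite(f"pics/{n}{t}.png",d["img"][:,:,::-1]);np.savez(f"{n}{t}.npz",**d)
    return load(t)
def blobs(img,lo,hi,mn=15):
    hsv=cv2.cvtColor(img,cv2.COLOR_RGB2HSV);m=cv2.inRange(hsv,lo,hi)
    n,l,st,c=cv2.connectedComponentsWithStats(m)
    return [(np.round(c[i],1),st[i]) for i in range(1,n) if st[i,4]>=mn]
def ray(d,p):
    v=np.linalg.inv(d["K"])@np.array([p[0],p[1],1.]);v=d["pose"][:3,:3]@v
    return d["pose"][:3,3],v/np.linalg.norm(v)
def onz(d,p,z):
    o,v=ray(d,p);return o+v*(z-o[2])/v[2]
def tri(D,ps,pt):
    a,u=ray(D["scene"],ps);b,v=ray(D["top"],pt)
    s=np.linalg.lstsq(np.c_[u,-v],b-a,rcond=None)[0]
    P,Q=a+s[0]*u,b+s[1]*v
    return (P+Q)/2,np.linalg.norm(P-Q)
def proj(d,P):
    q=np.linalg.inv(d["pose"])@np.r_[P,1];q=d["K"]@q[:3];return q[:2]/q[2]
O=((5,180,150),(16,255,255));Y=((22,150,120),(34,255,255))
E
python3 - <<'E'
from h import *
D=load(0)
for n in D:
    for k,c in(("O",O),("Y",Y)):
        print(n,k,[(b[0].tolist(),b[1].tolist()) for b in blobs(D[n]["img"],*c)])
E
python3 - <<'E'
import cv2
a=cv2.imread('pics/scene0.png')[160:300,180:340];b=cv2.imread('pics/top0.png')[190:320,320:480]
cv2.imwrite('pics/cs.png',cv2.resize(a,None,fx=4.5,fy=4.2,interpolation=2)[:600]);cv2.imwrite('pics/ct.png',cv2.resize(b,None,fx=4.5,fy=4.5,interpolation=2))
E
```

```text
scene O [([360.6, 130.3], [354, 127, 15, 7, 61])]
scene Y [([308.0, 135.6], [305, 129, 7, 14, 89]), ([204.3, 212.8], [199, 205, 11, 17, 137])]
top O []
top Y [([243.7, 267.8], [238, 262, 11, 11, 45]), ([444.5, 284.5], [439, 279, 13, 11, 74])]
```

View pics/cs.png

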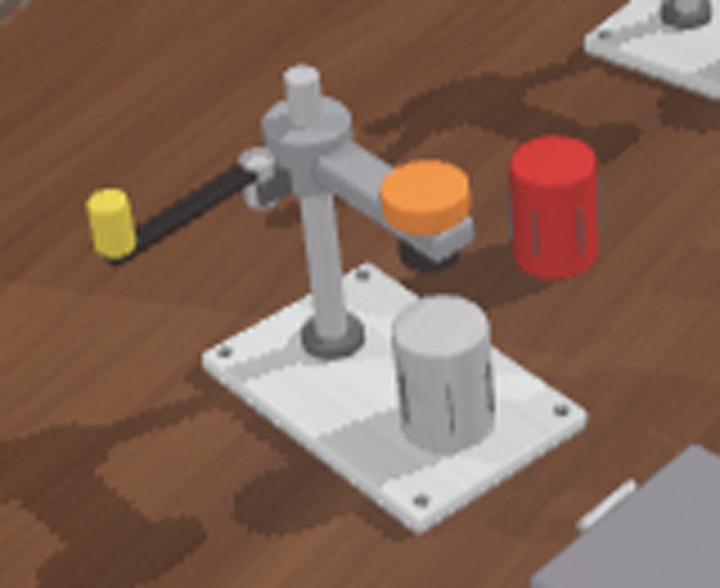

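View pics/ct.png

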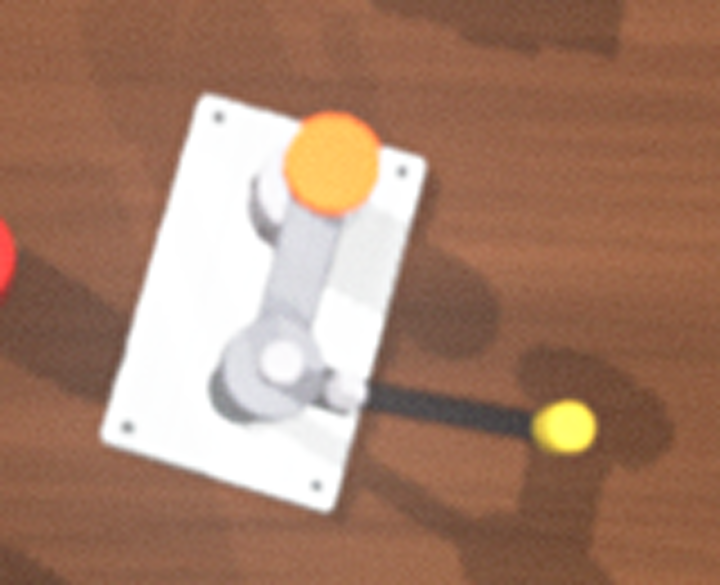

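The crops show the bell under the bell gauge's stop, the lever nearly fully open, and the button, post top and plate corners in clear view. Next I fit the gauge pose.

```bash
python3 - <<'E'
from h import *
D=load(0)
T,S=D["top"],D["scene"]
for n,(c) in(("top",(394,226)),("scene",(275,205))): print(D[n]["img"][c[1],c[0]],cv2.cvtColor(D[n]["img"],cv2.COLOR_RGB2HSV)[c[1],c[0]])
O2=((5,120,150),(20,255,255))
for n in D: print(n,[(b[0].tolist(),b[1].tolist()) for b in blobs(D[n]["img"],*O2,mn=60)])
# plate corners at z=12
hsv=cv2.cvtColor(T["img"],cv2.COLOR_RGB2HSV)
C=[np.array(p)/4.5+[320,190] for p in((205,95),(427,155),(333,513),(103,440))]
W=[onz(T,c-0.4,12)[:2] for c in C]; print(np.round(W,1),[round(float(np.linalg.norm(W[i]-W[(i+1)%4])),1) for i in range(4)])
c=np.mean(W,0); ax=(W[3]+W[2]-W[0]-W[1]); a1=np.arctan2(ax[1],ax[0]); ay=(W[1]+W[2]-W[0]-W[3]); a2=np.arctan2(ay[1],ay[0])-np.pi/2
print("ctr",c,"yaw",a1,a2%(2*np.pi)-2*np.pi)
cs=[np.array([x/4.5+180,y/4.2+160])-0.4 for x,y in((205,358),(585,415),(418,530),(365,265))]
print("scene corners",np.round([onz(S,q,12)[:2] for q in cs[:]],1))
print("post",onz(T,np.array([284,362])/4.5+[319.6,189.6],190), onz(S,[302/4.5+179.6,72/4.2+159.6],190))
pb,e=tri(D,[427/4.5+179.6,184/4.2+159.6],np.array([333,161])/4.5+[319.6,189.6]);print("button",pb,e)
pk,e=tri(D,[204.3,212.8],np.array([566,427])/4.5+[319.6,189.6]);print("knob",pk,e)
pk,e=tri(D,[108/4.5+179.6,199/4.2+159.6],np.array([566,425])/4.5+[319.6,189.6]);print("knobtop",pk,e)
E
```

```text
[255 202 100] [ 20 155 255]
[240 152  75] [ 14 175 240]
scene [([214.5, 28.1], [213, 1, 5, 49, 66]), ([220.3, 24.4], [217, 0, 8, 48, 219]), ([228.2, 19.2], [224, 0, 9, 43, 203]), ([402.1, 44.3], [387, 26, 31, 36, 913]), ([361.3, 127.0], [354, 121, 16, 13, 176]), ([274.2, 206.4], [265, 198, 20, 18, 294]), ([378.5, 234.7], [354, 218, 44, 49, 556])]
top [([280.2, 64.8], [0, 0, 588, 155, 57143]), ([554.7, 47.8], [535, 0, 41, 96, 3420]), ([586.2, 1.8], [576, 0, 21, 5, 91]), ([620.4, 5.3], [616, 0, 10, 13, 76]), ([590.1, 55.5], [572, 7, 42, 91, 2550]), ([605.0, 32.5], [600, 8, 10, 47, 228]), ([625.0, 56.9], [617, 29, 23, 53, 370]), ([622.1, 89.2], [616, 79, 16, 19, 159]), ([46.8, 120.0], [0, 108, 101, 29, 1526]), ([519.8, 111.6], [489, 109, 64, 6, 169]), ([572.1, 115.0], [547, 110, 54, 9, 184]), ([614.5, 140.1], [585, 131, 55, 18, 359]), ([66.2, 164.4], [0, 145, 124, 39, 1720]), ([325.1, 177.5], [239, 147, 258, 66, 3935]), ([471.6, 163.6], [454, 160, 38, 7, 92]), ([25.4, 165.6], [0, 162, 61, 10, 279]), ([536.2, 171.9], [461, 163, 150, 19, 1196]), ([336.0, 178.1], [324, 176, 26, 5, 84]), ([
[... 801 characters left out ...]
 8, 156]), ([479.4, 319.3], [456, 314, 56, 11, 226]), ([399.6, 335.8], [376, 326, 67, 23, 508]), ([439.7, 358.8], [385, 348, 135, 24, 1569])]
[[ 636.6 -123.5]
 [ 611.7 -228.7]
 [ 444.4 -186. ]
 [ 473.3  -80.1]] [108.1, 172.7, 109.8, 169.0]
ctr [ 541.50110447 -154.59307611] yaw 2.8867759481389146 -3.390740382578586
scene corners [[ 450.3 -189.6]
 [ 637.1 -129.4]
 [ 612.7 -236.2]
 [ 474.7  -86.8]]
post [ 497.63534142 -143.35524601  190.        ] [ 496.85786491 -143.98557541  190.        ]
button [ 580.14693712 -164.79923483  167.79790763] 1.3904152517384487
knob [ 477.69512859 -257.66690609  166.71562326] 1.8068233853290223
knobtop [ 477.18622316 -255.23250134  179.53433544] 3.2662745468619274
```

Measured values, checked against the task's dimensions:

| Check | Measured | Expected |
|---|---|---|
| Button to post | 85.9 mm | 85 mm |
| Button height z | 168 mm, so the foot is about 43 mm above the bell | foot 28–58 mm above |
| Knob centre height z | 166.7 mm | 1 mm below the button |
| Knob to pivot | 85.6 mm | 85 mm |

The lever starts at about v = 0.1. Next I work out the approach.

```bash
cat >> h.py <<'E'
from scipy.spatial.transform import Rotation as Ro
def to(target,s):
    R=Ro.from_quat(s["tcp_rot"]).as_matrix();return R.T@(np.array(target)-s["tcp_pos"])
E
python3 - <<'E'
from h import *
from plant import robot
s=robot.get_state();R=Ro.from_quat(s["tcp_rot"]).as_matrix();print(R.round(3))
print(to([580,-165,270],s).round(1))
E
```

```text
[[-0.     0.407  0.914]
 [-0.001  0.914 -0.407]
 [-1.    -0.001  0.   ]]
[ -38.6 -539.5  596.9]
```

move_arm(steps="1 -40 0 0 0 0 0;1 0 -26 29 0 0 0;1 0 -26 29 0 0 0;1 0 -26 29 0 0 0;1 0 -26 29 0 0 0;1 0 -26 29 0 0 0;1 0 -26 29 0 0 0;1 0 -26 29 0 0 0;1 0 -26 29 0 0 0;1 0 -26 29 0 0 0;1 0 -26 29 0 0 0;1 0 -26 29 0 0 0;1 0 -26 29 0 0 0;1 0 -26 29 0 0 0;1 0 -26 29 0 0 0;1 0 -26 29 0 0 0;1 0 -26 29 0 0 0;1 0 -26 29 0 0 0;1 0 -26 29 0 0 0;1 0 -26 29 0 0 0")

```text
time_s: 1.77
tcp_pos: [556.9, -106.2, 271.1]
tcp_rot: [0.147, 0.692, -0.147, 0.692]
ft_force: [1.0, 0.7, -0.0]
gripper_width: -0.003
```

```bash
python3 - <<'E'
from h import *
from plant import robot
s=robot.get_state();print(s["time_s"],s["tcp_pos"],s["ft_force"],s["gripper_width"],to([580,-165,200],s).round(1))
E
```

```text
1.7667 [ 556.86070828 -106.16820617  271.0929433 ] [ 1.02897122e+00  6.84959508e-01 -4.80311883e-04] -0.0029088134770288827 [ 71.1 -44.4  45.1]
```

Move above the button at z≈200.

move_arm(steps="1 0 -22 22.5 0 0 0;1 0 -22.4 22.6 0 0 0;1 35 0 0 0 0 0;1 20 0 0 0 0 0;1 0 0 0 0 0 0;1 0 0 0 0 0 0")

```text
time_s: 2.27
tcp_pos: [579.0, -162.9, 215.5]
tcp_rot: [0.147, 0.693, -0.147, 0.691]
ft_force: [0.8, 0.5, -0.7]
gripper_width: -0.003
```

```bash
python3 - <<'E'
from h import *
from plant import robot
D=snap(1)
s=robot.get_state();print(s["tcp_pos"],s["ft_force"])
for n in D: print(n,proj(D[n],s["tcp_pos"]))
a=D["scene"]["img"][110:310,160:400];b=D["top"]["img"][150:320,320:480]
a=cv2.resize(a,(480,400),interpolation=2);b=cv2.resize(b,(320,340),interpolation=2);b=np.vstack([b,np.zeros((60,320,3),np.uint8)])
cv2.imwrite("pics/c1.png",np.hstack([a,b])[:,:,::-1])
E
```

```text
[ 580.42239638 -163.18021165  217.63607474] [ 0.60158249 -0.39315568 -0.33601802]
scene [273.94901947 182.91557187]
top [396.70813721 220.77331993]
```

View pics/c1.png

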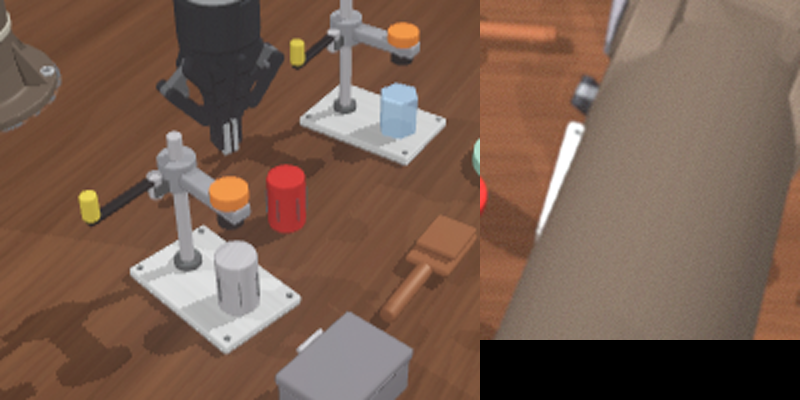

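The scene view shows the closed fingertips at about (275,185), directly above the button, matching the projected TCP. I'll descend to first contact.

move_arm(steps="1 20 0 0 0 0 0;1 15 0 0 0 0 0;1 8 0 0 0 0 0;1 4 0 0 0 0 0;1 0 0 0 0 0 0;1 0 0 0 0 0 0")

```text
time_s: 2.87
tcp_pos: [580.3, -163.4, 170.3]
tcp_rot: [0.147, 0.691, -0.147, 0.692]
ft_force: [0.6, -1.1, 0.6]
gripper_width: -0.002
```

move_arm(steps="1 4 0 0 0 0 0;1 4 0 0 0 0 0;1 4 0 0 0 0 0;1 4 0 0 0 0 0;1 4 0 0 0 0 0;1 4 0 0 0 0 0")

```text
time_s: 3.37
tcp_pos: [580.6, -163.6, 145.3]
tcp_rot: [0.147, 0.691, -0.147, 0.692]
ft_force: [3.8, -1.2, 4.5]
gripper_width: -0.0
```

move_arm(steps="1 0 0 0 0 0 0;1 0 0 0 0 0 0;1 0 0 0 0 0 0")

```text
time_s: 3.62
tcp_pos: [578.7, -163.0, 144.6]
tcp_rot: [0.147, 0.693, -0.147, 0.691]
ft_force: [0.7, -0.2, 0.4]
gripper_width: -0.007
```

move_arm(steps="1 3 0 0 0 0 0;1 3 0 0 0 0 0;1 3 0 0 0 0 0;1 3 0 0 0 0 0;1 2 0 0 0 0 0")

```text
time_s: 4.03
tcp_pos: [579.2, -163.2, 130.7]
tcp_rot: [0.147, 0.692, -0.147, 0.691]
ft_force: [-2.9, 0.9, 4.0]
gripper_width: -0.003
```

```bash
python3 - <<'E'
from h import *
from plant import robot
D=snap(2)
s=robot.get_state();print(s["tcp_pos"],s["ft_force"])
a=D["scene"]["img"][180:280,200:320]
cv2.imwrite("pics/c2.png",cv2.resize(a,(720,600),interpolation=2)[:,:,::-1])
E
```

```text
[ 579.69848466 -163.29682091  130.74244157] [ 0.51725596  0.2095035  -0.48352431]
```

View pics/c2.png

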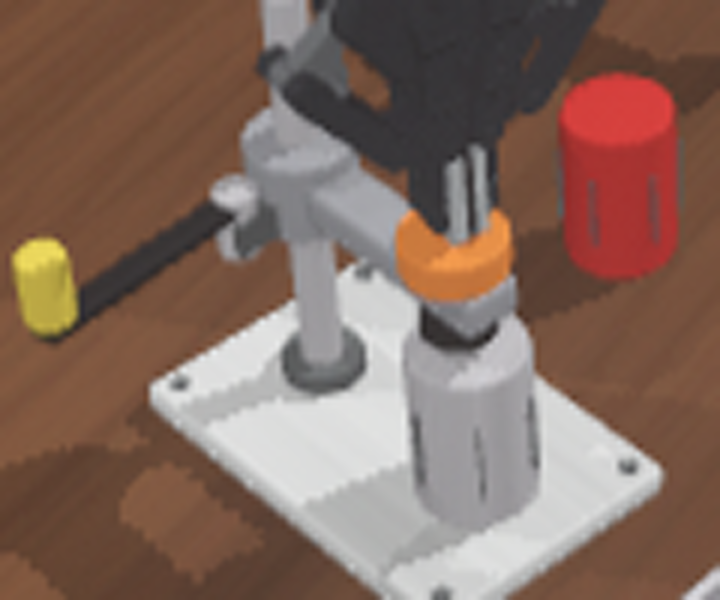

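The foot is still slightly above the bell top and well centred. I'll continue in small steps.

move_arm(steps="1 2 0 0 0 0 0;1 2 0 0 0 0 0")

```text
time_s: 4.3
tcp_pos: [580.2, -163.4, 127.4]
tcp_rot: [0.147, 0.691, -0.147, 0.692]
ft_force: [-1.0, 0.3, 3.1]
gripper_width: 0.001
```

move_arm(steps="1 1 0 0 0 0 0")

```text
time_s: 4.38
tcp_pos: [580.2, -163.5, 126.3]
tcp_rot: [0.147, 0.691, -0.147, 0.692]
ft_force: [-0.7, -0.4, 3.7]
gripper_width: -0.004
```

move_arm(steps="1 1 0 0 0 0 0")

```text
time_s: 4.47
tcp_pos: [580.2, -163.4, 125.4]
tcp_rot: [0.147, 0.691, -0.147, 0.692]
ft_force: [-0.5, 0.2, 4.0]
gripper_width: -0.0
```

move_arm(steps="1 1 0 0 0 0 0")

```text
time_s: 4.55
tcp_pos: [580.2, -163.4, 124.4]
tcp_rot: [0.147, 0.691, -0.147, 0.692]
ft_force: [-0.4, 0.3, 4.2]
gripper_width: -0.0
```

```bash
python3 - <<'E'
from h import *
from plant import robot
D=snap(3)
s=robot.get_state();print(s["tcp_pos"],s["ft_force"])
a=D["scene"]["img"][180:280,200:320]
cv2.imwrite("pics/c3.png",cv2.resize(a,(720,600),interpolation=2)[:,:,::-1])
E
```

```text
[ 580.14481817 -163.41751362  124.32667241] [-0.51463609 -0.13911874  0.85973747]
```

View pics/c3.png

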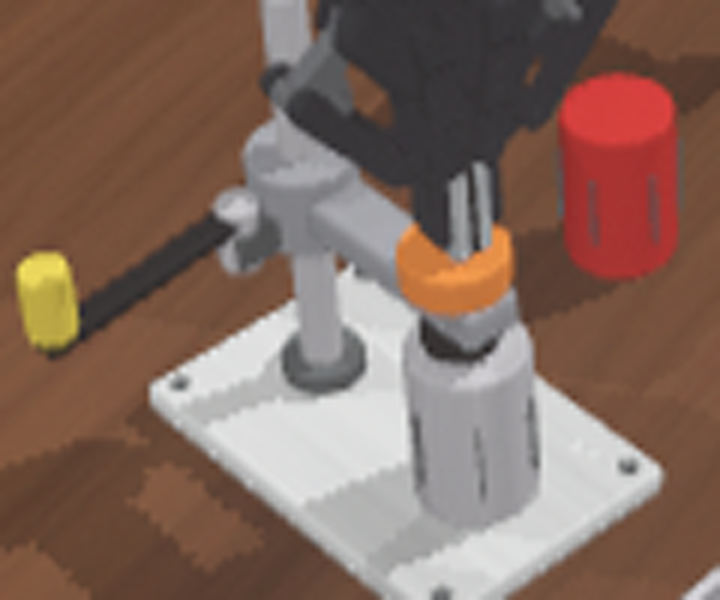

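move_arm(steps="1 1 0 0 0 0 0")

```text
time_s: 4.73
tcp_pos: [580.2, -163.4, 123.6]
tcp_rot: [0.147, 0.691, -0.147, 0.692]
ft_force: [0.3, 0.3, 5.9]
gripper_width: 0.001
```

move_arm(steps="1 1 0 0 0 0 0")

```text
time_s: 4.82
tcp_pos: [580.2, -163.4, 122.6]
tcp_rot: [0.147, 0.691, -0.147, 0.692]
ft_force: [-0.4, -0.7, 6.3]
gripper_width: -0.003
```

move_arm(steps="1 0 0 0 0 0 0;1 0 0 0 0 0 0")

```text
time_s: 4.98
tcp_pos: [580.2, -163.4, 122.5]
tcp_rot: [0.147, 0.691, -0.147, 0.692]
ft_force: [1.5, -0.1, 4.3]
gripper_width: -0.003
```

The moving force rose from about 4 N to 6.3 N around z≈124.7, the height predicted for bell contact. That puts the foot on the bell with about 2 mm of spring give. I'll lift off and look.

move_arm(steps="1 -10 0 0 0 0 0;1 -35 0 0 0 0 0;1 -40 0 0 0 0 0;1 -20 0 0 0.12 0 0;1 0 0 0 0.12 0 0;1 0 0 0 0.12 0 0;1 0 0 0 0.12 0 0;1 0 0 0 0.12 0 0;1 0 0 0 0.12 0 0;1 0 0 0 0.12 0 0;1 0 0 0 0.12 0 0;1 0 0 0 0.12 0 0;1 0 0 0 0.12 0 0;1 0 0 0 0 0 0")

```text
time_s: 6.15
tcp_pos: [579.5, -162.9, 227.3]
tcp_rot: [-0.513, -0.487, 0.513, -0.486]
ft_force: [-1.0, -0.3, 0.0]
gripper_width: 0.001
```

```bash
python3 - <<'E'
from h import *
from plant import robot
D=snap(4)
s=robot.get_state();R=Ro.from_quat(s["tcp_rot"]).as_matrix();print(s["time_s"],s["tcp_pos"],s["ft_force"]);print(R.round(3),np.degrees(np.arctan2(R[1,1],R[0,1])))
print([(b[0].tolist(),b[1].tolist()) for b in blobs(D["scene"]["img"],*Y)],[(b[0].tolist(),b[1].tolist()) for b in blobs(D["top"]["img"],*Y)])
a=D["scene"]["img"][180:280,190:310]
cv2.imwrite("pics/c4.png",cv2.resize(a,(720,600),interpolation=2)[:,:,::-1])
E
```

```text
6.25 [ 579.57457717 -163.08633569  227.37559529] [-0.06086291  1.28959111  0.3075443 ]
[[-0.001  0.999 -0.044]
 [-0.    -0.044 -0.999]
 [-1.    -0.001  0.   ]] -2.5105267912456055
[([308.0, 135.8], [305, 130, 7, 13, 86]), ([207.6, 230.2], [203, 223, 10, 16, 128])] [([243.7, 267.5], [238, 262, 11, 11, 51]), ([441.9, 286.3], [438, 281, 8, 10, 40])]
```

View pics/c4.png

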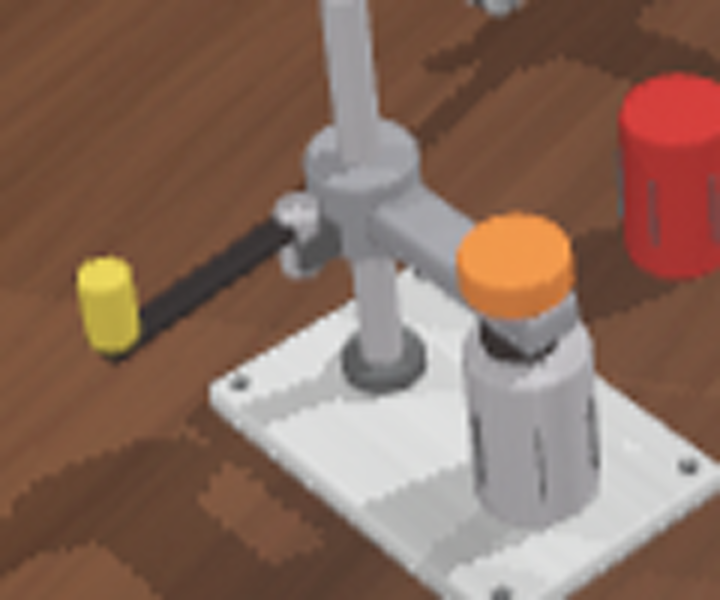

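The stop stays put, with the black foot on the bell. The knob is now at about (207.6,230.2) in the scene view.

```bash
python3 - <<'E'
from h import *
from plant import robot
D=load(4);s=robot.get_state()
k=onz(D["scene"],[207.6,230.2],121.5);print(k)
print([ (tri(D,[207.6,230.2],[441.9,286.3]))])
print(to([477.5,-257.5,215],s).round(1),to([477.5,-257.5,112],s).round(1))
E
```

```text
[ 477.37419076 -258.4450752   121.5       ]
[(array([ 477.93493456, -260.0739003 ,  122.95219382]), np.float64(1.647798099773214))]
[ 12.4 -97.8  98.8] [115.4 -97.8  98.8]
```

move_arm(steps="0.45 0 -24.5 24.8 0 0 0;0.45 0 -24.5 24.8 0 0 0;0.45 0 -24.5 24.8 0 0 0;0.45 0 -24.3 24.6 0 0 0;0.45 20 0 0 0 0 0;0.45 20 0 0 0 0 0;0.45 20 0 0 0 0 0;0.45 0 0 0 0 0 0;0.45 0 0 0 0 0 0")

```text
time_s: 7.0
tcp_pos: [476.7, -257.3, 167.1]
tcp_rot: [-0.511, -0.489, 0.512, -0.488]
ft_force: [0.1, -0.0, 1.0]
gripper_width: 0.546
```

```bash
python3 - <<'E'
from h import *
from plant import robot
D=snap(5)
s=robot.get_state();print(s["tcp_pos"],s["ft_force"],s["gripper_width"],to([477.5,-257.5,112],s).round(1))
a=D["scene"]["img"][150:250,160:280]
cv2.imwrite("pics/c5.png",cv2.resize(a,(720,600),interpolation=2)[:,:,::-1])
E
```

```text
[ 477.82563922 -257.94002112  168.43486227] [-0.71406023 -0.11406967  0.16304638] 0.5516144423261299 [56.4 -0.4 -0.4]
```

View pics/c5.png

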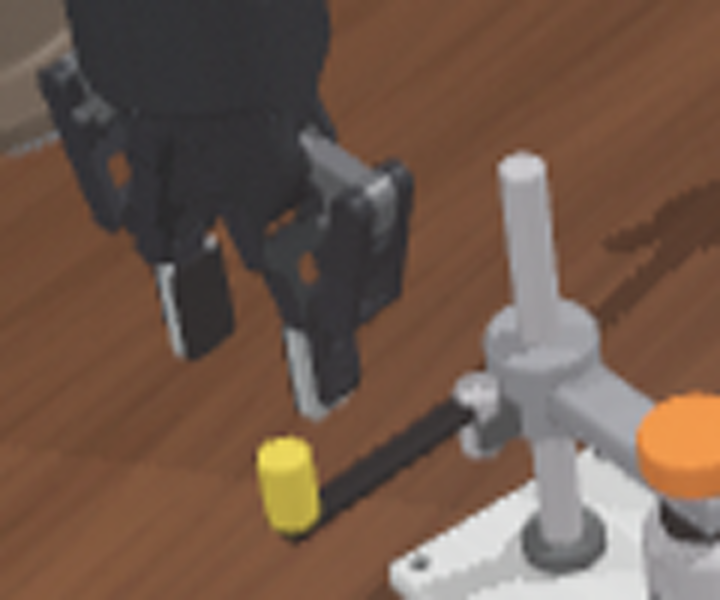

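The open fingers straddle the knob along the swing direction. I'll descend.

move_arm(steps="0.45 20 0 0 0 0 0;0.45 20 0 0 0 0 0;0.45 10 0 0 0 0 0;0.45 5 0 0 0 0 0;0.6 0 0 0 0 0 0;0.6 0 0 0 0 0 0;0.6 0 0 0 0 0 0")

```text
time_s: 7.68
tcp_pos: [478.0, -257.9, 113.3]
tcp_rot: [0.512, 0.487, -0.512, 0.488]
ft_force: [-0.3, 0.1, 0.1]
gripper_width: 0.398
```

```bash
python3 - <<'E'
from h import *
from plant import robot
D=snap(6)
s=robot.get_state();print(s["tcp_pos"],s["ft_force"],s["gripper_width"])
a=D["scene"]["img"][170:270,160:280]
cv2.imwrite("pics/c6.png",cv2.resize(a,(720,600),interpolation=2)[:,:,::-1])
# arc plan in tool frame
th=2.893;ex=np.array([np.cos(th),np.sin(th)]);ey=np.array([-ex[1],ex[0]])
piv=np.array([497.4,-143.6])+30*ey;print(piv)
p=lambda v:piv-85*np.sin(v)*ex+85*np.cos(v)*ey
for v in(0.1,.3,.5,.7,.9,1.1,1.2,1.3):
    t=-np.cos(v)*ex-np.sin(v)*ey;print(v,p(v).round(1),np.degrees(np.arctan2(t[1],t[0])).round(1))
E
```

```text
[ 477.82927045 -257.80615529  113.15170329] [0.73301443 0.19779041 0.09866047] 0.3959814027804319
[ 490.01879642 -172.67778935]
0.1 [ 477.4 -256.7] -8.5
0.3 [ 494.4 -257.6] 2.9
0.5 [ 511.2 -255. ] 14.4
0.7 [ 527.1 -249.2] 25.9
0.9 [ 541.6 -240.3] 37.3
1.1 [ 554.  -228.7] 48.8
1.2 [ 559.2 -222. ] 54.5
1.3 [ 563.8 -214.9] 60.2
```

View pics/c6.png

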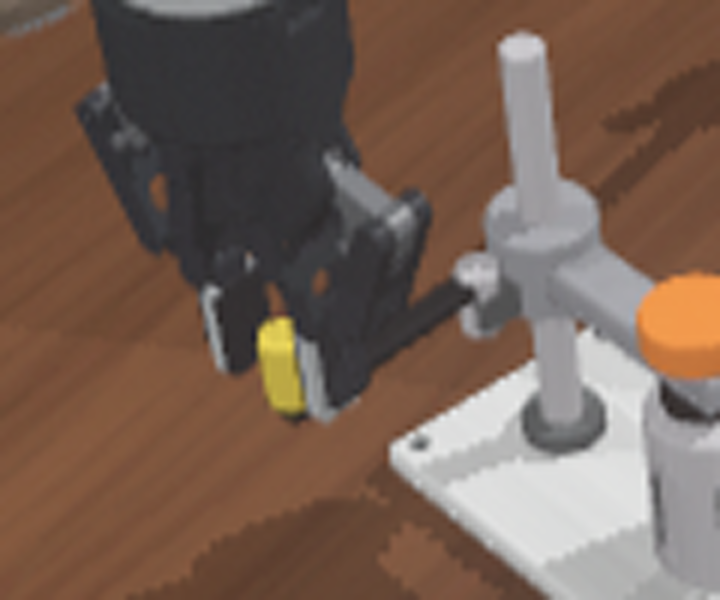

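The knob sits between the pads. I'll narrow the cage to about 22 mm, wide enough not to grip, so the leading finger clears the button at the end of the swing.

move_arm(steps="0.74 0 0 0 0.1 0 0;0.74 0 0 0 0 0 0;0.74 0 0 0 0 0 0;0.74 0 0 0 0 0 0")

```text
time_s: 8.12
tcp_pos: [477.5, -257.5, 112.5]
tcp_rot: [0.535, 0.462, -0.535, 0.463]
ft_force: [-0.2, 0.2, -0.3]
gripper_width: 0.26
```

move_arm(steps="0.74 0 5.1 -0.15 -0.06 0 0;0.74 0 5.1 -0.15 -0.06 0 0;0.74 0 5.1 -0.15 -0.06 0 0;0.74 0 5.1 -0.15 -0.06 0 0;0.74 0 5.1 -0.15 -0.06 0 0;0.74 0 5.1 -0.15 -0.06 0 0;0.74 0 5.1 -0.15 -0.06 0 0;0.74 0 5.1 -0.15 -0.06 0 0")

```text
time_s: 8.78
tcp_pos: [517.5, -253.8, 112.3]
tcp_rot: [0.409, 0.577, -0.409, 0.577]
ft_force: [-1.1, -0.3, -1.1]
gripper_width: 0.262
```

```bash
python3 - <<'E'
from h import *
from plant import robot
D=snap(7)
s=robot.get_state();print(s["tcp_pos"],s["ft_force"],s["gripper_width"]);R=Ro.from_quat(s["tcp_rot"]).as_matrix();print(np.degrees(np.arctan2(R[1,1],R[0,1])))
r=s["tcp_pos"][:2]-[490,-172.7];print(np.linalg.norm(r),np.degrees(np.arctan2(r[1],r[0]))+90)
a=D["scene"]["img"][170:270,180:300]
cv2.imwrite("pics/c7.png",cv2.resize(a,(720,600),interpolation=2)[:,:,::-1])
E
```

```text
[ 518.20990288 -253.56647908  112.37238886] [ 0.12485011  0.31337158 -0.1565001 ] 0.260010841084461
19.2279012611105
85.64570075947277 19.231093051735897
```

View pics/c7.png

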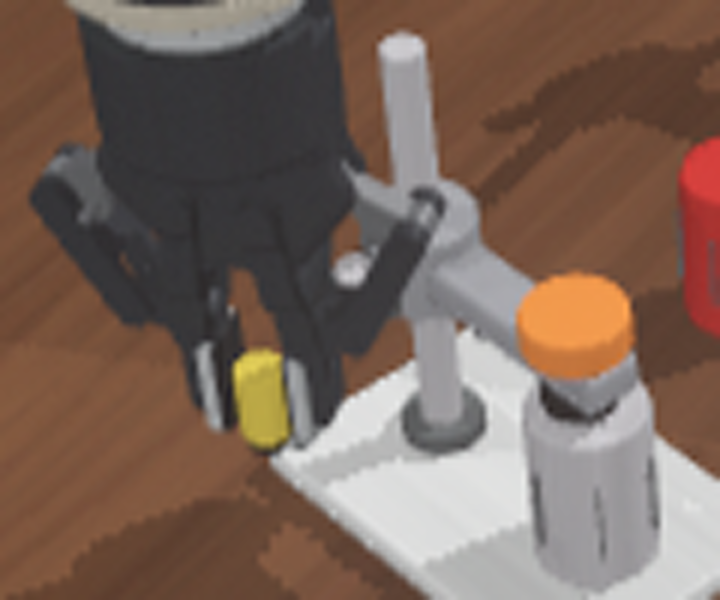

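The lever is following, now at v≈0.59, and the knob is well centred. I'll continue.

move_arm(steps="0.74 0 5.1 -0.15 -0.06 0 0;0.74 0 5.1 -0.15 -0.06 0 0;0.74 0 5.1 -0.15 -0.06 0 0;0.74 0 5.1 -0.15 -0.06 0 0;0.74 0 5.1 -0.15 -0.06 0 0;0.74 0 5.1 -0.15 -0.06 0 0;0.74 0 5.1 -0.15 -0.06 0 0;0.74 0 5.1 -0.15 -0.06 0 0")

```text
time_s: 9.55
tcp_pos: [551.3, -232.3, 112.3]
tcp_rot: [0.261, 0.657, -0.262, 0.657]
ft_force: [0.4, -1.2, 0.1]
gripper_width: 0.263
```

move_arm(steps="0.74 0 3.4 -0.07 -0.04 0 0;0.74 0 2.5 -0.05 -0.03 0 0")

```text
time_s: 9.72
tcp_pos: [555.4, -227.7, 112.3]
tcp_rot: [0.238, 0.666, -0.238, 0.666]
ft_force: [-0.2, -0.9, -0.3]
gripper_width: 0.261
```

move_arm(steps="0.74 0 1.5 0 -0.015 0 0")

```text
time_s: 9.8
tcp_pos: [556.4, -226.5, 112.3]
tcp_rot: [0.233, 0.667, -0.234, 0.667]
ft_force: [-0.9, -1.0, 0.2]
gripper_width: 0.26
```

```bash
python3 - <<'E'
from h import *
from plant import robot
D=snap(8)
s=robot.get_state();print(s["tcp_pos"],s["ft_force"],s["gripper_width"]);R=Ro.from_quat(s["tcp_rot"]).as_matrix();print(np.degrees(np.arctan2(R[1,1],R[0,1])))
r=s["tcp_pos"][:2]-[490,-172.7];print(np.linalg.norm(r),np.degrees(np.arctan2(r[1],r[0]))+90)
a=D["scene"]["img"][170:270,200:320]
cv2.imwrite("pics/c8.png",cv2.resize(a,(720,600),interpolation=2)[:,:,::-1])
E
```

```text
[ 556.39076808 -226.36849185  112.32676139] [-0.82302246  0.7885849  -0.68104386] 0.2567438593943895
51.360134699911626
85.37002461936528 51.04886780310618
```

View pics/c8.png

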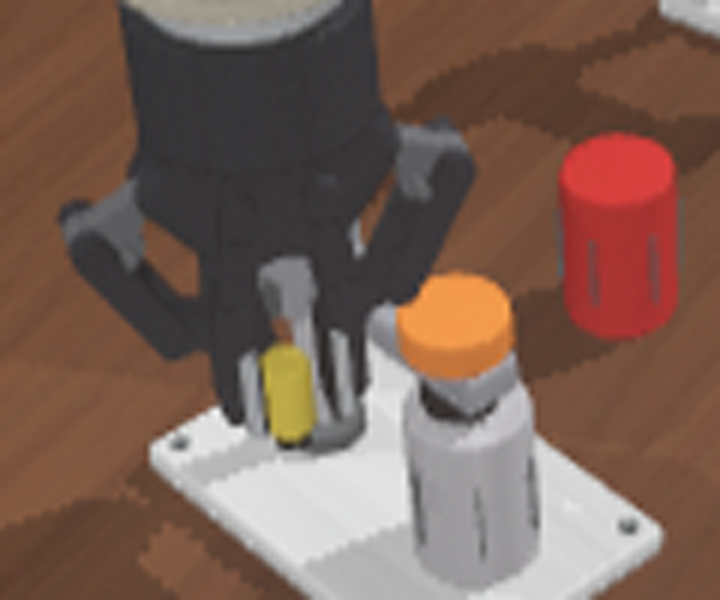

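The fingers are clear of the button. I'll push the last few millimetres to feel for the end stop.

move_arm(steps="0.74 0 2 -0.05 -0.025 0 0;0.74 0 2 -0.05 -0.02 0 0")

```text
time_s: 10.07
tcp_pos: [558.6, -223.4, 112.3]
tcp_rot: [0.218, 0.673, -0.218, 0.672]
ft_force: [0.0, -1.0, -0.2]
gripper_width: 0.258
```

move_arm(steps="0.74 0 2 0 -0.02 0 0")

```text
time_s: 10.15
tcp_pos: [560.0, -221.6, 112.3]
tcp_rot: [0.211, 0.675, -0.212, 0.675]
ft_force: [-2.3, -3.5, 0.8]
gripper_width: 0.261
```

move_arm(steps="0.74 0 1.5 0 0 0 0")

```text
time_s: 10.23
tcp_pos: [560.1, -221.4, 112.3]
tcp_rot: [0.211, 0.675, -0.212, 0.674]
ft_force: [-4.8, -6.7, 1.1]
gripper_width: 0.265
```

move_arm(steps="0.74 0 1.5 0 0 0 0")

```text
time_s: 10.32
tcp_pos: [560.3, -221.3, 112.3]
tcp_rot: [0.211, 0.675, -0.213, 0.674]
ft_force: [-6.5, -8.8, 1.6]
gripper_width: 0.261
```

The tool stopped at v≈1.2 and the force rose to 11 N, so the end stop is reached. I'll relieve the push, open slightly and lift straight up.

move_arm(steps="0.74 0 -3.3 0 0 0 0;0.65 0 0 0 0 0 0;0.65 0 0 0 0 0 0;0.65 0 0 0 0 0 0")

```text
time_s: 10.65
tcp_pos: [560.2, -221.2, 112.3]
tcp_rot: [0.212, 0.675, -0.212, 0.675]
ft_force: [-0.5, 1.2, -0.3]
gripper_width: 0.349
```

move_arm(steps="0.65 -10 0 0 0 0 0;0.65 -30 0 0 0 0 0;0.65 -40 0 0 0 0 0;0.65 -40 0 0 0 0 0;0.65 -40 0 0 0 0 0;0.65 0 -20 35 0 0 0;0.65 0 -20 35 0 0 0;0.65 0 -20 35 0 0 0;0.65 0 -20 35 0 0 0;0.65 0 -20 35 0 0 0;0.65 0 -20 35 0 0 0;0.65 0 0 0 0 0 0")

```text
time_s: 11.65
tcp_pos: [662.9, -447.4, 269.0]
tcp_rot: [0.212, 0.675, -0.215, 0.673]
ft_force: [-1.0, -1.0, -1.2]
gripper_width: 0.35
```

```bash
python3 - <<'E'
from h import *
from plant import robot
D=snap(9)
s=robot.get_state();print(s["time_s"],s["tcp_pos"],s["ft_force"])
b={n:blobs(D[n]["img"],*Y) for n in D};print({n:[(x[0].tolist(),x[1].tolist()) for x in b[n]] for n in b})
th=2.893;ex=np.array([np.cos(th),np.sin(th)]);ey=np.array([-ex[1],ex[0]])
for v in(1.1,1.2):
    P=np.r_[np.array([490,-172.7])-85*np.sin(v)*ex+85*np.cos(v)*ey,121.5];print(v,P,proj(D["scene"],P),proj(D["top"],P))
a=D["scene"]["img"][100:300,180:420]
cv2.imwrite("pics/c9.png",cv2.resize(a,(720,600),interpolation=2)[:,:,::-1])
E
```

```text
11.75 [ 663.00568138 -441.97631574  270.95669561] [-0.19489797  0.47572245  0.2895875 ]
{'scene': [([308.1, 135.6], [305, 129, 7, 14, 88]), ([249.9, 234.3], [246, 227, 9, 15, 107])], 'top': [([420.3, 241.7], [415, 236, 12, 11, 44]), ([243.6, 267.5], [238, 262, 11, 11, 45])]}
1.1 [ 553.93772129 -228.70864037  121.5       ] [247.05180108 234.64038178] [424.36196497 244.62702341]
1.2 [ 559.20983293 -222.04570929  121.5       ] [251.19344436 233.60531202] [420.8232834 241.7197633]
```

View pics/c9.png

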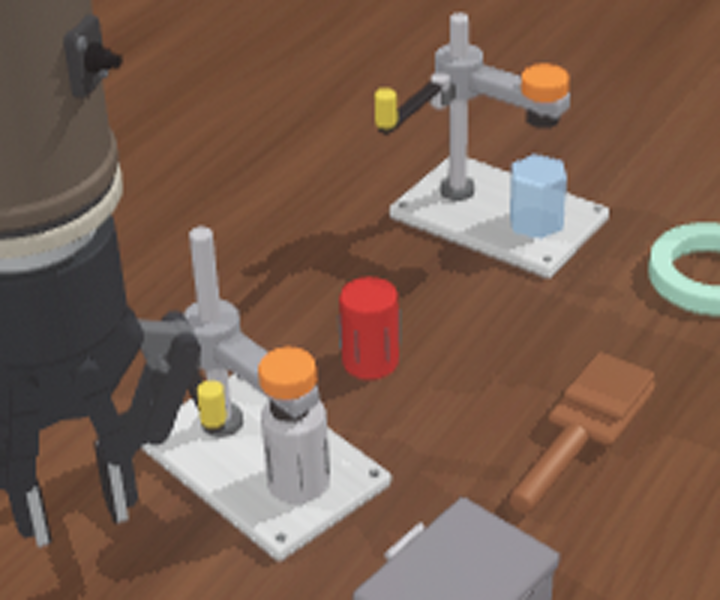

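View pics/top9.png

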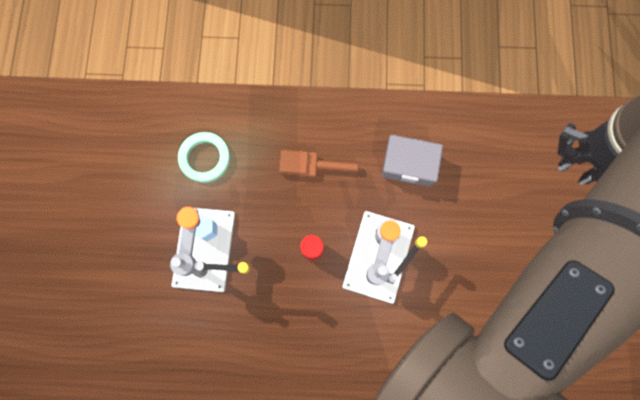

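Both views show the knob where v=1.2 predicts: (421,242) in the top view and (250,234) in the scene view. The foot is on the standing bell, and the other gauge and the toys haven't moved. The arm is clear, so I'll hand in.

```bash
python3 -c "
from plant import robot
print(robot.job_done())"
```

```text
the job is handed in; nothing more can be done
None
```

I pushed the bell gauge's stop down until the black foot rested on the bell, then swung that gauge's clamp lever to its end stop. The job was handed in at about 11.8 s of the 42 s limit.

- **Stop:** I pressed the orange button with the closed fingers. The moving force rose from about 4 N to 6.3 N at z ≈ 124, where bell contact was predicted, so the foot's spring gave about 2 mm. After I lifted off, the picture showed the stop still in place and the bell standing.
- **Lever:** I swung it by the yellow knob, held loosely between the fingers. It stopped firmly at v ≈ 1.2, with the push reaching about 11 N.
- **Last check:** In the top view the knob was within 1 px of the position predicted for 1.2 rad. In the scene view it was about 1 px short of it, on the 1.1 side, which is within measuring error. The bell stood in place, the other gauge and the toys looked unmoved, and the arm touched nothing.
- **One disagreement:** The plate's centre came out about 9 mm away from where the post and button measurements put the gauge's origin. I relied on the post and button, and the contacts confirmed them.

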